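# Close the paint strainer pot: seat the strainer disk, then screw on the hex ring

## Task

Lay the loose strainer disk flat on the gasket down inside the pot's mouth, its knob up. Then put the hex ring over it and screw it down clockwise until it is snug and clamps the disk, and let go. Work by feel: press and tighten gently, do not crush the gasket or strain the lugs, and leave the other things on the bench where they are.

Things in the scene. Friction and masses are not known exactly. Their poses are not given: they have to be found in the camera images.
- mouth (a point): Nominal centre of the pot's mouth at rim height, 112 mm above the bench; z up. It is fixed to the stand: the pot was clamped in by hand, so the true mouth axis lies up to 4 mm off along x and along y, and the pot is turned up to 0.4 rad (23 deg) either way from this frame. Neck 44 mm outer, 36 mm bore diameter; the top of the gasket in the bore is 5 mm below the rim.
- stand_top (a point): Centre of the top of the pot's fixed plywood stand (120 x 120 x 12 mm, 30 mm steel pins at its corners). The pot, firmly clamped on it, is a round aluminium can 72 mm across up to 70 mm above the bench, tapering to the neck at 82 mm; a short outlet tube sticks out low on its -x side.
- ridges (a point): On the mouth's nominal axis, 10 mm below the rim. Three ramped ridges (52 mm over all) stand round the neck with three gaps between. Counter-clockwise from x seen from above, give or take the 23 deg, the gaps run from -17 to +54 deg, 103 to 174, 223 to 294. Clockwise of each gap a ridge begins: underside 9.5 mm below the rim, falling 3.9 mm in 35 deg, level for 6 deg, then a stop.
- gasket (a joint): How far the springy rubber gasket ring in the bore is squeezed down, m: 0 free, 0.004 at most; 4 N per mm. With the ring fully screwed down it is about 0.0022; above 0.0036 it is crushed.
- disk_knob (a point): Loose steel strainer disk, 34 mm diameter, 8 mm thick, a chamfer (31 mm at the bottom, 2 mm high) round its lower edge, mesh holes, and an upright knob 12 mm in diameter, 20 mm tall, on its centre; about 50 g. This point is on the axis half-way up the knob, 18 mm above the underside, z up. Seated on the free gasket, the disk stands 3 mm proud of the rim and this point 13 mm above it.
- disk_bottom (a point): Centre of the strainer disk's underside, z up along its axis.
- ring_mid (a point): Loose steel hex ring lying right way up: 61 mm over flats, 70 mm over corners, 21 mm high, walls 3 mm, with an inward lip 3 mm thick at its top round a 24 mm hole (the disk's knob passes through). About 120 g. This point is on the axis half-way up, 10.5 mm above the underside; z up. Flats face its x axis and every 60 deg from it.
- ring_lugs (a point): Centre of the hex ring's underside. Inside, at this edge, three lugs (4.5 mm wide, 4 mm high, tips 23.5 mm from the axis) at 0, 120, 240 deg from x. Lugs in the gaps: the lip drops onto the disk, this point 15 mm below the rim; lugs on the ridges: 6 to 10 mm higher (highest over their start). Turned clockwise (some 40 to 95 deg) the lugs run under the ridges and draw the ring down some 2 mm until they meet the stops.
- tin: Bystander: closed blue paint tin, 86 mm across, 100 mm tall; origin at its underside's centre.
- jar: Bystander: glass jar with a steel cap, 60 mm across, 85 mm tall; origin at its underside's centre.
- tape: Bystander: roll of paper tape lying flat, 84 mm across, 24 mm high; origin at its underside's centre.
- brush: Bystander: paint brush lying down, 190 mm long.
- scraper: Bystander: flat scraper lying down, 200 mm long.
- washer: Bystander: plain flat steel washer, 48 mm across, 6 mm high, not part of the pot; origin at its underside's centre.
Mind the look-alikes: they are no part of the job. What is shaped like the part that bears disk_knob but green is not meant.

How it is judged:
By the outcome, as a careful person would: the job done as asked, in the order asked, and still so for the second after the job is handed in, with the robot touching nothing.
It also fails if it takes over 72 s, if anything falls off the work surface, if the arm or the gripper's body presses on something with over 40 N, if the wrist force passes 120 N, or if a joint passes its speed limit or range.

## Robot

A 6-joint arm with a two-finger parallel gripper is mounted at the origin on the work surface. World frame = base frame: x ahead of the robot, y to its left, z up, the work surface at z = 0. Lengths are in m, angles in degrees, forces in N, time in s.
With the tool pointing down it reaches from about 0.25 to 0.725 m from the base axis. Payload 9.7 kg.
Tool frame: the origin (TCP) lies at the very end of the fingers, on their centre line; the grasp point (between the pads) lies 19 mm behind it; z points along the fingers, y is the line along which they close (so a half turn about z gives the same grasp; the last joint's range is limited). The gripper opens to 85 mm and grips with 20 to 120 N. Pads are 22 mm wide; open, the fingers measure 114 mm over their backs; the gripper's body (76 mm by 85 mm) begins 54 mm behind the grasp point. The pads swing forward as they close: fully open they stand 13 mm farther back than shut.
Start: joints at [68.698, 4.979, 10.078, 95.1, 0, 90], TCP at [0.2, 0.512, 0.231] pointing down, gripper open.
Joint ranges: [-179.16, 179.16], [-48.56, 103.87], [-65.8, 70.77], [-126.05, 130.52], [-82.76, 87.17], [-180, 180]. Speed limits (degrees/s): [127.2, 127.2, 147.25, 180, 180, 180].

## Interface

Orientations are given as [roll, pitch, yaw] about the fixed x, y, z axes, in that order (R = Rz(yaw) Ry(pitch) Rx(roll)).
In Python, from workcell import bot gives the robot as it stands.
- The arm moves only by the tool arm_command, never from a script. Its argument "series" is a list of rows, each a list of 4 numbers: the shift along the tool's x, y, z in m, then the turn about the tool's z in rad. A call has exactly 5 rows; each row is the pose to reach, as a shift and turn from the pose commanded when the call began, along the tool's axes at that moment; what a row does not reach only later rows make up. A row lasts 1/10 s, in which the tool goes at most 50 mm and 8.59 degrees, less where a joint would pass 70% of its speed; a pose out of reach is approached as far as the arm can. A call with a gripper value outside its range is refused whole. "hand" is the finger opening in m, from 0 to 0.0854, set as the call begins (left out, the last holds). The fingers move at their own pace and stop on an object; "grip_force" is the grip in N (left out, the last holds). Time passes only in rows, so rows that repeat a pose let the fingers close, or fill a call up. It gives the time, the measured TCP pose, the force, the opening and the grip force at its end, in the units of the state.
- bot.get_obs(): the state, without advancing time (a new reading comes with each control period).
- bot.camera(name): name is "scene" or "top"; returns a dict with "color" (384x512x3 uint8, blue, green, red), "camera_matrix" (3x3 intrinsics, pixels), "xyz" and "orientation" of the camera in the world. Camera axes: x right, y up, looking along -z (the intrinsics and any distortion apply to the point x, -y, -z); pixel columns grow to the right and rows downward; lengths in m; the calibration is good to about 2 mm. A picture is of the moment at which its call begins. There is no depth.
- bot.job_done(): hands the job in; it is judged then, once.
Trained networks look in the newest picture that a camera, given by its name, has taken for a name from the list of things; names that differ only in an ending like _2 or _b are one class to them, and where a whole thing is asked for, a point or a joint stands for the part that bears it (a point fixed in the world has none). Each returns a list of dicts, best first, with "confidence" (0 to 1); they miss things now and then, are a little off and sometimes report something else, mostly with a low value. They report only what shows in the picture. A call takes as long as a camera call. They do not tell look-alikes from the thing itself.
- bot.find_in(camera, target): "location" ([column, row] in pixels, amid what is visible of it).
- bot.mark_of(camera, target): "location" ([column, row] in pixels: a listed point, or the origin of a listed thing).
The state is a dict: "time": time; "q": joint angles; "qd": joint speeds; "joint_efforts": joint torques, N m; "ee_pos": TCP position; "tcp_rot": TCP orientation; "wrist_force": force on the tool from outside, world axes, zero at the start; "torque": the same for the moment, N m; "opening": finger opening in m; "grasp_force": force on a finger pad.
Only numpy, scipy, OpenCV 4.12 (cv2) and the standard library are available. Lean on these libraries where they do the work, as an engineer would, in place of code of your own. Each camera call takes 0.05 s, during which the arm holds its last target. There are 200 camera calls.

## Working session

There is one attempt and no reset: what is moved stays moved. The work goes in short steps, Python scripts to look and compute and a tool call to move; the robot and the scene stay as the last step left them, time stands still between calls to the robot, and variables do not carry over. Pictures are saved under pics/ and viewed, at most 10 in all, crops included, and the job is handed in when it is done.

Besides the shell and the picture viewer there is one more tool, called by a JSON object that holds its "op" and its "data". arm_command: Moves the arm, as the interface text tells. Its arguments: {"type":"object","properties":{"series":{"type":"array"},"hand":{"type":"number"},"grip_force":{"type":"number"}},"required":["series"]}

```bash
mkdir -p pics; ls; cat > h.py <<'E'
import numpy as np, cv2
from workcell import bot
from scipy.spatial.transform import Rotation as R
def camR(c):
    o=np.array(c["orientation"],float)
    return R.from_euler('xyz',o,degrees=True).as_matrix() if o.size==3 else o.reshape(3,3)
def to_z(c,px,z):
    K=np.array(c["camera_matrix"]); d=np.array([(px[0]-K[0,2])/K[0,0],-(px[1]-K[1,2])/K[1,1],-1.])
    w=camR(c)@d; p=np.array(c["xyz"]); return p+w*(z-p[2])/w[2]
def proj(c,P):
    K=np.array(c["camera_matrix"]); v=camR(c).T@(np.array(P)-np.array(c["xyz"]))
    return np.array([K[0,2]+K[0,0]*v[0]/-v[2],K[1,2]-K[1,1]*v[1]/-v[2]])
E
python3 - <<'E'
from h import *
ims=[]
for n in("scene","top"):
    c=bot.camera(n); print(n,{k:(np.array(v).round(4).tolist()) for k,v in c.items() if k!="color"})
    cv2.imwrite(f"pics/{n}0.png",c["color"])
    for t in("mouth","stand_top","disk_knob","disk_bottom","ring_mid","ring_lugs","tin","jar","tape","washer","ridges"):
        print(t,[(np.round(d["location"],1).tolist(),round(d["confidence"],2)) for d in bot.mark_of(n,t)])
print(bot.get_obs())
E
```

```text
pics
scene {'camera_matrix': [[405.962, 0.0, 260.7811], [0.0, 405.962, 199.8517], [0.0, 0.0, 1.0]], 'xyz': [1.0606, -0.3538, 0.7538], 'orientation': [43.4719, -0.9511, 54.0465]}
mouth []
stand_top [([246.4, 227.0], 0.65)]
disk_knob [([134.2, 262.9], 0.56), ([137.3, 289.7], 0.55), ([124.8, 238.9], 0.43)]
disk_bottom [([135.5, 296.2], 0.62), ([129.3, 242.8], 0.6)]
ring_mid [([317.5, 162.3], 0.61)]
ring_lugs [([316.9, 162.0], 0.65), ([190.5, 280.8], 0.2)]
tin []
jar [([213.2, 320.0], 0.62)]
tape [([337.7, 200.3], 0.67)]
washer [([191.4, 278.2], 0.65)]
ridges [([134.4, 262.9], 0.33)]
top {'camera_matrix': [[359.4061, 0.0, 253.4391], [0.0, 359.4061, 190.4666], [0.0, 0.0, 1.0]], 'xyz': [0.4203, 0.0032, 1.0312], 'orientation': [8.1443, -0.1377, -88.8815]}
mouth [([261.7, 189.3], 0.93)]
stand_top [([258.9, 194.6], 0.79)]
disk_knob [([350.1, 213.4], 0.49), ([361.7, 196.3], 0.45)]
disk_bottom [([345.9, 241.1], 0.64), ([355.7, 196.2], 0.61), ([127.7, 155.4], 0.59), ([350.2, 214.6], 0.56), ([153.6, 222.3], 0.28)]
ring_mid [([152.4, 222.6], 0.68), ([263.5, 186.4], 0.52), ([171.6, 175.2], 0.33)]
r
[... 204 characters left out ...]
dges [([261.1, 188.5], 0.95)]
{'time': 1.2, 'q': array([ 6.86984463e+01,  4.98082357e+00,  1.00777561e+01,  9.51007684e+01,
       -7.61789773e-04,  9.00000649e+01]), 'qd': array([-0.02820275, -0.03599537, -0.00306105,  0.00456566, -0.01640443,
       -0.06992452]), 'joint_efforts': array([ 1.80741707e-03, -5.20103681e+01,  4.64855897e+01,  1.75985489e-03,
        1.34736215e-04,  5.64338592e-06]), 'ee_pos': array([0.19980078, 0.51241102, 0.23126158]), 'tcp_rot': array([-1.79996164e+02,  7.61794113e-04,  1.58698382e+02]), 'wrist_force': array([ 0.23631749, -0.26838492,  0.04668501]), 'torque': array([ 0.01855672,  0.00729528, -0.01063981]), 'grasp_force': 0.0, 'opening': 0.08559711253312553}
```

View pics/scene0.png

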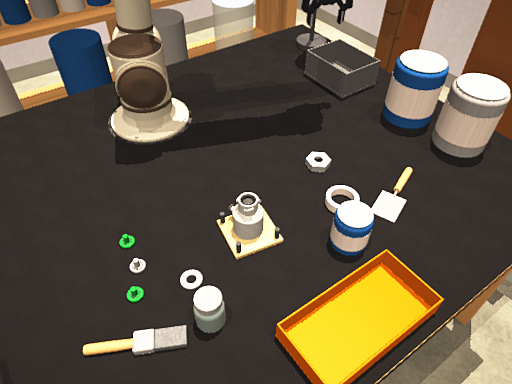

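View pics/top0.png

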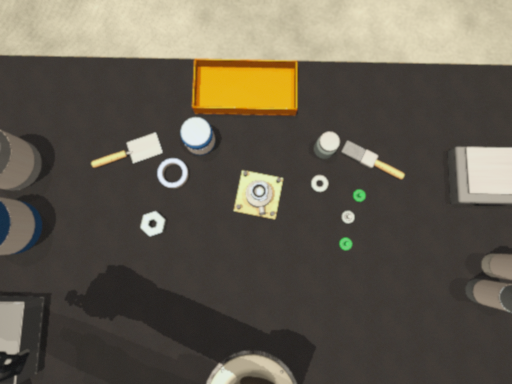

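The disk candidates in the top picture are the steel one at (348,216), a green look-alike at (359,196) and another at (346,244). The washer is at (319,184). The description says steel, so I choose (348,216), which is (137,265) in the scene picture. The ring is at (152,224) top and (318,161) scene; the tape roll at (172,173) is not it. I'll check this in one close crop.

```bash
python3 - <<'E'
from h import *
S=cv2.imread("pics/scene0.png");T=cv2.imread("pics/top0.png")
def cr(I,u,v,r): return cv2.resize(I[v-r:v+r,u-r:u+r],(260,260),interpolation=cv2.INTER_CUBIC)
A=np.vstack([np.hstack([cr(S,137,266,20),cr(S,248,215,32),cr(S,318,161,18)]),np.hstack([cr(T,348,216,16),cr(T,260,192,26),cr(T,152,224,18)])])
cv2.imwrite("pics/crop.png",A)
cs={n:bot.camera(n) for n in("scene","top")}
s,t=cs["scene"],cs["top"]
print("disk",to_z(s,(137.3,264),.01),to_z(t,(348,216),.01))
print("ring mid",to_z(s,(317.5,162.3),.0105),to_z(t,(152.4,223),.0105))
print("mouth",to_z(t,(261.7,189.3),.112),"ridges",to_z(t,(261.1,188.5),.102), "stand s",to_z(s,(246.4,227),.012),"t",to_z(t,(258.9,194.6),.012))
for n,p in dict(tin=(199.5,139.7),jar=(320,148.8),washer=(319,184),tape=(172,175)).items(): print(n,to_z(t,p,0))
# mouth circle projections
E
```

```text
disk [ 0.49834793 -0.26376506  0.01      ] [ 0.49843707 -0.26667288  0.01      ]
ring mid [0.47155632 0.28314863 0.0105    ] [0.46766873 0.28763928 0.0105    ]
mouth [ 0.5552868  -0.01777765  0.112     ] ridges [ 0.55883772 -0.01640294  0.102     ] stand s [ 0.55061976 -0.01076237  0.012     ] t [ 0.55450072 -0.01229716  0.012     ]
tin [0.716296   0.16598173 0.        ]
jar [ 0.69582934 -0.19024083  0.        ]
washer [ 0.59062007 -0.1866263   0.        ]
tape [0.60866275 0.24176359 0.        ]
```

View pics/crop.png

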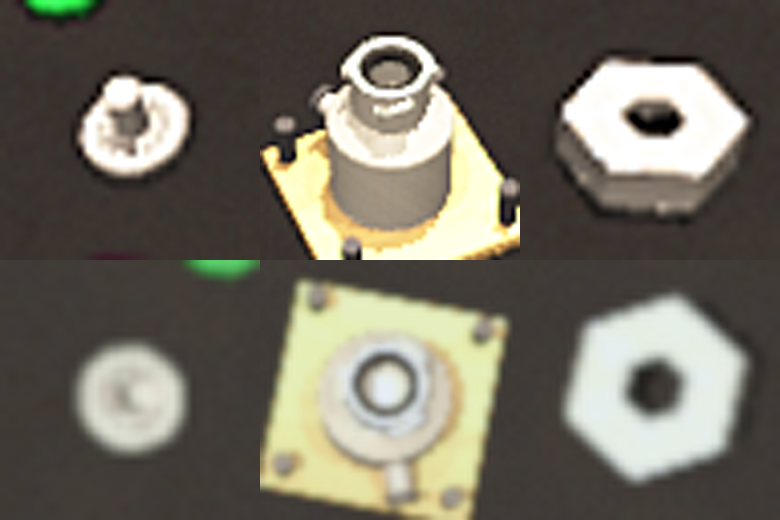

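The crop confirms it: the left column is the bare-steel disk with its knob, with green look-alikes beside it. The middle is the pot, with the mouth centre near top (259,190.6) and scene (248.3,199.7). The front ridge faces the scene camera and the tube points to about 188°, so the pot is turned about +9° in the world. The ring on the right has its flats near +18° modulo 60.

```bash
cat >> h.py <<'E'
def rel(x,y,z,yaw,mod=None):
    o=bot.get_obs(); p=np.array(o["ee_pos"]); Rm=R.from_euler('xyz',o["tcp_rot"],degrees=True).as_matrix()
    d=Rm.T@(np.array([x,y,z])-p); t=-np.deg2rad((yaw-o["tcp_rot"][2]+180)%360-180)
    print("t",round(o["time"],2),"pos",p.round(4),"yaw",round(o["tcp_rot"][2],2),"q1,q6",o["q"][[0,5]].round(1),"F",np.round(o["wrist_force"],1),"M",np.round(o["torque"],2),"open",round(o["opening"],4),"| rel",d.round(4),"turn",round(t,4))
E
python3 - <<'E'
from h import *
for n,p in(("scene",(248.3,199.7)),("top",(259,190.6))): print(to_z(bot.camera(n),p,.112))
E
```

```text
[ 0.55830943 -0.00993228  0.112     ]
[ 0.55175434 -0.01085851  0.112     ]
```

{"op": "arm_command", "data": {"series": [[-0.56, -0.615, 0.02, 1.72], [-0.56, -0.615, 0.02, 1.72], [-0.56, -0.615, 0.02, 1.72], [-0.56, -0.615, 0.02, 1.72], [-0.56, -0.615, 0.02, 1.72]], "hand": 0.04, "grip_force": 20}}

```text
time: 1.9
ee_pos: [0.2896, 0.2774, 0.2253]
tcp_rot: [180.0, -0.0, 115.4]
wrist_force: [1.8, -0.4, -0.2]
opening: 0.0401
grasp_force: 0.0
```

```bash
python3 -c "
from h import *
rel(.498,-.265,.12,60)"
```

```text
t 1.9 pos [0.2896 0.2774 0.2253] yaw 115.42 q1,q6 [ 43.8 108.4] F [ 1.8 -0.4 -0.2] M [ 0.05 -0.03 -0.04] open 0.0401 | rel [-0.5793 -0.0446  0.1052] turn 0.9672
```

{"op": "arm_command", "data": {"series": [[-0.58, -0.045, 0.08, 0.44], [-0.58, -0.045, 0.08, 0.44], [-0.58, -0.045, 0.08, 0.44], [-0.58, -0.045, 0.08, 0.44], [-0.58, -0.045, 0.08, 0.44]]}}

```text
time: 2.4
ee_pos: [0.3797, 0.0464, 0.1913]
tcp_rot: [179.9, -0.0, 90.5]
wrist_force: [1.4, 1.0, 0.7]
opening: 0.0399
grasp_force: 0.0
```

```bash
python3 -c "
from h import *
rel(.498,-.265,.12,90)"
```

```text
t 2.4 pos [0.3797 0.0464 0.1913] yaw 90.5 q1,q6 [ 7.  96.5] F [1.4 1.  0.7] M [ 0.07 -0.08  0.07] open 0.0399 | rel [-0.3124  0.1155  0.0714] turn 0.0088
```

{"op": "arm_command", "data": {"series": [[-0.312, 0.115, 0.07, 0.009], [-0.312, 0.115, 0.07, 0.009], [-0.312, 0.115, 0.07, 0.009], [-0.312, 0.115, 0.07, 0.009], [-0.312, 0.115, 0.07, 0.009]]}}

```text
time: 2.9
ee_pos: [0.4663, -0.1827, 0.1395]
tcp_rot: [180.0, 0.0, 90.0]
wrist_force: [0.5, 1.2, 0.3]
opening: 0.04
grasp_force: 0.0
```

```bash
python3 -c "
from h import *
rel(.498,-.265,.05,90)"
```

```text
t 2.9 pos [ 0.4663 -0.1827  0.1395] yaw 89.97 q1,q6 [-21.4  68.6] F [0.5 1.2 0.3] M [ 0.05 -0.09  0.02] open 0.04 | rel [-0.0822  0.0317  0.0895] turn -0.0006
```

{"op": "arm_command", "data": {"series": [[-0.05, 0.019, 0.03, 0], [-0.082, 0.032, 0.05, 0], [-0.082, 0.032, 0.08, 0], [-0.082, 0.032, 0.08, 0], [-0.082, 0.032, 0.08, 0]]}}

```text
time: 3.4
ee_pos: [0.4976, -0.262, 0.06]
tcp_rot: [-179.9, -0.0, 90.0]
wrist_force: [-0.5, 0.8, 0.8]
opening: 0.04
grasp_force: 0.0
```

```bash
python3 - <<'E'
from h import *
rel(.498,-.265,.013,90)
c=bot.camera("scene"); u,v=proj(c,(.498,-.265,.03)).astype(int)
cv2.imwrite("pics/a.png",cv2.resize(c["color"][v-50:v+40,u-60:u+60],(720,540),interpolation=cv2.INTER_CUBIC))
print(u,v,proj(c,bot.get_obs()["ee_pos"]))
E
```

```text
t 3.4 pos [ 0.4976 -0.262   0.06  ] yaw 90.0 q1,q6 [-27.8  62.2] F [-0.5  0.8  0.8] M [ 0.02  0.03 -0.01] open 0.04 | rel [-0.0031  0.0004  0.047 ] turn 0.0001
134 258 [133.06492455 249.55662092]
```

View pics/a.png

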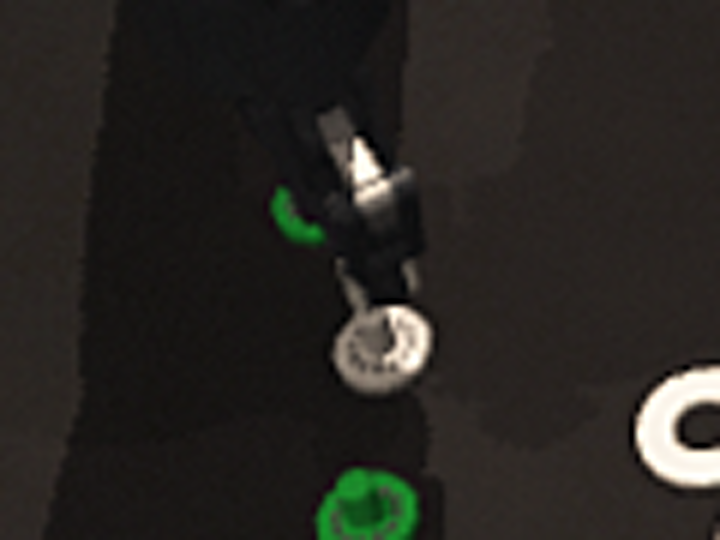

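The gripper hangs directly above the steel disk at crop (384,350), with the green disks clear of it. I'll go down and close on the knob.

{"op": "arm_command", "data": {"series": [[-0.003, 0, 0.02, 0], [-0.003, 0, 0.04, 0], [-0.003, 0, 0.047, 0], [-0.003, 0, 0.047, 0], [-0.003, 0, 0.047, 0]]}}

```text
time: 3.95
ee_pos: [0.4988, -0.2654, 0.0145]
tcp_rot: [179.9, 0.1, 90.0]
wrist_force: [0.2, 1.2, 1.0]
opening: 0.04
grasp_force: 0.0
```

{"op": "arm_command", "data": {"series": [[0, 0, 0, 0], [0, 0, 0, 0], [0, 0, 0, 0], [0, 0, 0, 0], [0, 0, 0, 0]], "hand": 0.0}}

```text
time: 4.45
ee_pos: [0.4986, -0.2656, 0.0138]
tcp_rot: [179.9, 0.0, 90.0]
wrist_force: [-1.3, 0.7, 6.6]
opening: 0.0109
grasp_force: 19.6
```

```bash
python3 -c "
from h import *
rel(.498,-.265,.013,90)"
```

```text
t 4.45 pos [ 0.4986 -0.2656  0.0138] yaw 90.0 q1,q6 [-28.1  61.9] F [-1.3  0.7  6.6] M [0.24 0.16 0.07] open 0.0109 | rel [ 0.0006 -0.0006  0.0008] turn 0.0
```

{"op": "arm_command", "data": {"series": [[0, 0, -0.003, 0], [0, 0, -0.003, 0], [0, 0, -0.003, 0], [0, 0, -0.003, 0], [0, 0, -0.003, -0.14]], "hand": 0.035}}

```text
time: 4.95
ee_pos: [0.4979, -0.2654, 0.0155]
tcp_rot: [-180.0, -0.0, 98.1]
wrist_force: [-0.2, 0.3, 0.5]
opening: 0.0352
grasp_force: 0.0
```

{"op": "arm_command", "data": {"series": [[0, 0, 0, -0.15], [0, 0, 0, -0.3], [0, 0, 0, -0.45], [0, 0, 0, -0.6], [0, 0, 0, -0.74]]}}

```text
time: 5.45
ee_pos: [0.4979, -0.2654, 0.0155]
tcp_rot: [-180.0, -0.0, 140.8]
wrist_force: [-0.4, 0.3, -0.6]
opening: 0.0349
grasp_force: 0.0
```

{"op": "arm_command", "data": {"series": [[0, 0, 0, -0.15], [0, 0, 0, -0.3], [0, 0, 0, -0.45], [0, 0, 0, -0.6], [0, 0, 0, -0.69]]}}

```text
time: 5.95
ee_pos: [0.4979, -0.2654, 0.0155]
tcp_rot: [180.0, -0.0, -179.7]
wrist_force: [0.1, 0.1, -0.2]
opening: 0.0351
grasp_force: 0.0
```

{"op": "arm_command", "data": {"series": [[0, 0, 0, 0], [0, 0, 0, 0], [0, 0, 0, 0], [0, 0, 0, 0], [0, 0, 0, 0]], "hand": 0.0, "grip_force": 30}}

```text
time: 6.45
ee_pos: [0.498, -0.2654, 0.0157]
tcp_rot: [180.0, -0.0, 179.9]
wrist_force: [-0.6, 0.2, -1.2]
opening: 0.0103
grasp_force: 29.2
```

```bash
python3 -c "
from h import *
rel(.498,-.265,.16,180)"
```

```text
t 6.45 pos [ 0.498  -0.2654  0.0157] yaw 179.91 q1,q6 [-28.1 -28. ] F [-0.6  0.2 -1.2] M [-0.03  0.01  0.01] open 0.0103 | rel [ 0.      0.0004 -0.1443] turn -0.0016
```

```bash
python3 - <<'E'
from h import *
rel(.555,-.012,.165,180)
out=[]
a=np.linspace(0,2*np.pi,120)
for n in("scene","top"):
    c=bot.camera(n); I=cv2.imread(f"pics/{n}0.png"); g=cv2.GaussianBlur(cv2.cvtColor(I,6),(0,0),.6).astype(np.float32)
    def samp(x,y,r):
        P=np.array([proj(c,(x+r*np.cos(t),y+r*np.sin(t),.112)) for t in a[::2]],np.float32)
        return cv2.remap(g,P[:,0].copy(),P[:,1].copy(),1).ravel()
    # rim annulus 18-22 brighter than bore wall just inside (15.5): all-round minimum contrast
    best=[]
    for x in np.arange(.546,.5661,.001):
        for y in np.arange(-.022,.0001,.001):
            best.append((np.minimum(samp(x,y,.0205)-samp(x,y,.0160),80).mean(),x,y))
    best.sort(reverse=True); print(n,[np.round(b,4).tolist() for b in best[:4]])
    x,y=np.mean([b[1:] for b in best[:4]],0)
    u,v=proj(c,(x,y,.112)).round().astype(int); s=14;r=20
    J=cv2.resize(I[v-r:v+r,u-r:u+r],None,fx=s,fy=s,interpolation=cv2.INTER_NEAREST)[:,:400 if 0 else None]
    for rr,col in((.018,(0,0,255)),(.022,(255,0,0))):
        P=np.array([proj(c,(x+rr*np.cos(t),y+rr*np.sin(t),.112)) for t in a]); P=((P-[u-r,v-r]+.5)*s).astype(int)
        cv2.polylines(J,[P],True,col,1)
    out.append(cv2.resize(J,(400,400)))
cv2.imwrite("pics/fit.png",np.hstack(out))
E
```

```text
t 6.45 pos [ 0.498  -0.2654  0.0157] yaw 179.91 q1,q6 [-28.1 -28. ] F [-0.6  0.2 -1.2] M [-0.03  0.01  0.01] open 0.0103 | rel [-0.0566  0.2535 -0.1493] turn -0.0016
scene [[73.475, 0.556, -0.01], [64.8785, 0.557, -0.01], [64.8531, 0.556, -0.011], [63.7454, 0.556, -0.009]]
top [[59.3313, 0.552, -0.01], [58.2452, 0.553, -0.01], [57.252, 0.552, -0.011], [57.1638, 0.552, -0.009]]
```

View pics/fit.png

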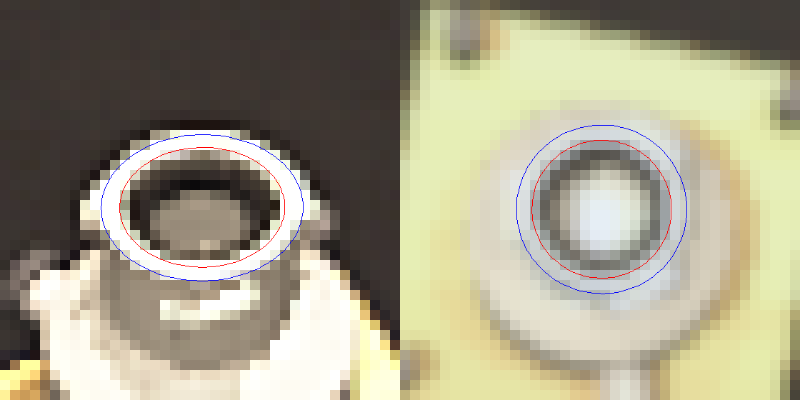

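{"op": "arm_command", "data": {"series": [[0, 0, -0.05, 0], [0, 0, -0.1, 0], [0, 0, -0.145, 0], [0, 0, -0.145, 0], [0, 0, -0.145, 0]]}}

```text
time: 7.05
ee_pos: [0.4986, -0.2657, 0.1619]
tcp_rot: [-179.9, 0.1, 179.9]
wrist_force: [-0.4, 0.6, -1.0]
opening: 0.0101
grasp_force: 29.4
```

The red and blue circles (18 and 22 mm) sit on the bore and rim in both views. The mouth is at x about 0.552–0.556, y about -0.010. I'll carry the disk over it.

{"op": "arm_command", "data": {"series": [[-0.0557, 0.2557, 0, 0], [-0.0557, 0.2557, 0, 0], [-0.0557, 0.2557, 0, 0], [-0.0557, 0.2557, 0, 0], [-0.0557, 0.2557, 0, 0]]}}

```text
time: 7.55
ee_pos: [0.5508, -0.0193, 0.1589]
tcp_rot: [180.0, -0.1, 179.9]
wrist_force: [1.1, 0.3, -0.3]
opening: 0.0101
grasp_force: 29.4
```

```bash
python3 -c "
from h import *
rel(.5543,-.010,.133,180)"
```

```text
t 7.55 pos [ 0.5508 -0.0193  0.1589] yaw 179.93 q1,q6 [-2.  -1.9] F [ 1.1  0.3 -0.3] M [-0.03 -0.    0.  ] open 0.0101 | rel [-0.0036  0.0093  0.0259] turn -0.0013
```

{"op": "arm_command", "data": {"series": [[-0.0036, 0.0093, 0, 0], [-0.0036, 0.0093, 0.012, 0], [-0.0036, 0.0093, 0.024, 0], [-0.0036, 0.0093, 0.024, 0], [-0.0036, 0.0093, 0.024, 0]]}}

```text
time: 8.05
ee_pos: [0.5544, -0.0133, 0.1358]
tcp_rot: [-180.0, -0.1, 179.8]
wrist_force: [1.0, -1.5, 0.3]
opening: 0.0104
grasp_force: 29.4
```

```bash
python3 - <<'E'
from h import *
rel(.5543,-.010,.1227,180)
c=bot.camera("scene"); u,v=proj(c,(.5543,-.010,.115)).astype(int)
cv2.imwrite("pics/b.png",cv2.resize(c["color"][v-30:v+30,u-40:u+40],(800,600),interpolation=cv2.INTER_CUBIC))
E
```

```text
t 8.05 pos [ 0.5544 -0.0133  0.1358] yaw 179.84 q1,q6 [-1.4 -1.2] F [ 1.  -1.5  0.3] M [-0.01 -0.02  0.08] open 0.0104 | rel [0.     0.0033 0.0131] turn -0.0028
```

View pics/b.png

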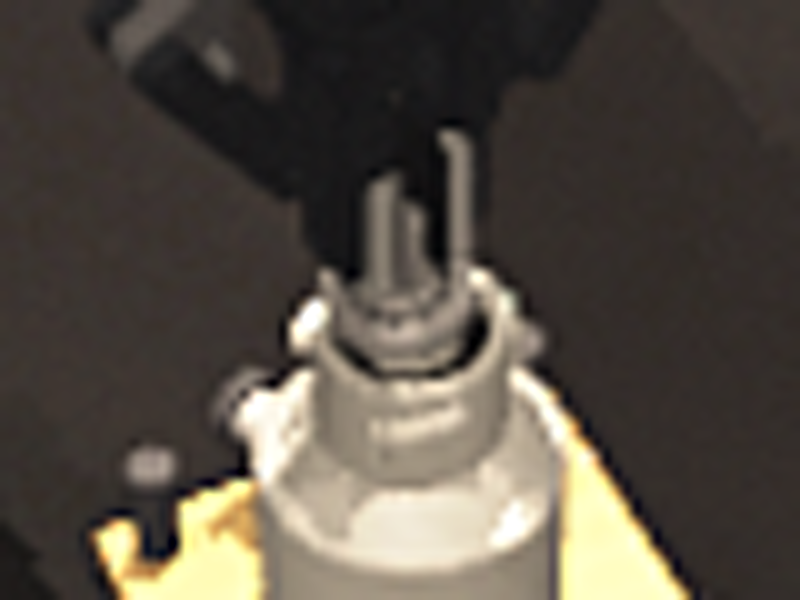

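The disk sits just above the bore. Its centre is at crop x≈402 and the mouth's is at about 410, roughly 1–2 mm to the left. I'll hold to settle before going down.

{"op": "arm_command", "data": {"series": [[0, 0, 0, 0], [0, 0, 0, 0], [0, 0, 0, 0], [0, 0, 0, 0], [0, 0, 0, 0]]}}

```text
time: 8.6
ee_pos: [0.5551, -0.0119, 0.1368]
tcp_rot: [180.0, 0.0, 180.0]
wrist_force: [-0.2, -0.0, -0.2]
opening: 0.01
grasp_force: 29.4
```

{"op": "arm_command", "data": {"series": [[0.0, 0.001, 0.004, 0], [0.0, 0.001, 0.007, 0], [0.0, 0.001, 0.009, 0], [0.0, 0.001, 0.011, 0], [0.0, 0.001, 0.0115, 0]]}}

```text
time: 9.1
ee_pos: [0.5552, -0.0108, 0.1266]
tcp_rot: [180.0, 0.1, 180.0]
wrist_force: [-4.5, 1.1, 12.2]
opening: 0.0103
grasp_force: 30.7
```

```bash
python3 -c "
from h import *
rel(.5543,-.010,.1227,180)"
```

```text
t 9.1 pos [ 0.5552 -0.0108  0.1266] yaw 179.96 q1,q6 [-1.1 -1.1] F [-4.5  1.1 12.2] M [ 0.1   0.81 -0.03] open 0.0103 | rel [0.0009 0.0007 0.0039] turn -0.0006
```

{"op": "arm_command", "data": {"series": [[0.0, 0, -0.001, 0], [0.0012, 0.0003, -0.001, 0], [0.0012, 0.0003, -0.0005, 0], [0.0012, 0.0003, 0.0, 0], [0.0012, 0.0003, 0.0, 0]]}}

```text
time: 9.6
ee_pos: [0.5534, -0.0103, 0.1246]
tcp_rot: [180.0, -0.1, 180.0]
wrist_force: [-1.8, 4.0, -0.3]
opening: 0.0105
grasp_force: 29.5
```

```bash
python3 -c "
from h import *
rel(.5543,-.010,.1227,180)"
```

```text
t 9.6 pos [ 0.5534 -0.0103  0.1246] yaw 179.97 q1,q6 [-1.1 -1.1] F [-1.8  4.  -0.3] M [0.61 0.31 0.03] open 0.0105 | rel [-0.0009  0.0003  0.0019] turn -0.0005
```

{"op": "arm_command", "data": {"series": [[0.0003, 0.0007, 0, 0], [0.0003, 0.0007, 0.0005, 0], [0.0003, 0.0007, 0.001, 0], [0.0003, 0.0007, 0.0016, 0], [0.0003, 0.0007, 0.002, 0]]}}

```text
time: 10.1
ee_pos: [0.5535, -0.0099, 0.1231]
tcp_rot: [-180.0, -0.0, 180.0]
wrist_force: [-1.5, 1.0, 0.3]
opening: 0.0102
grasp_force: 29.5
```

```bash
python3 -c "
from h import *
rel(.5543,-.010,.1227,180)"
```

```text
t 10.1 pos [ 0.5535 -0.0099  0.1231] yaw 179.95 q1,q6 [-1. -1.] F [-1.5  1.   0.3] M [ 0.23  0.31 -0.02] open 0.0102 | rel [-0.0008 -0.0001  0.0004] turn -0.0008
```

Bottom at 0.1074, 0.4 mm above the gasket. I'll ease down a little more until it presses lightly.

{"op": "arm_command", "data": {"series": [[0.0002, 0, 0.0004, 0], [0.0002, 0, 0.0007, 0], [0.0002, 0, 0.001, 0], [0.0002, 0, 0.001, 0], [0.0002, 0, 0.001, 0]]}}

```text
time: 10.6
ee_pos: [0.5534, -0.0099, 0.1223]
tcp_rot: [-180.0, 0.0, 180.0]
wrist_force: [-1.0, 1.4, 0.9]
opening: 0.0102
grasp_force: 29.6
```

```bash
python3 -c "
from h import *
rel(.5543,-.010,.1227,180)"
```

```text
t 10.6 pos [ 0.5534 -0.0099  0.1223] yaw 179.95 q1,q6 [-1. -1.] F [-1.   1.4  0.9] M [0.21 0.31 0.02] open 0.0102 | rel [-0.0009 -0.0001 -0.0004] turn -0.0008
```

The disk rests on the gasket with under 2 N. I'll let go and head for the ring.

{"op": "arm_command", "data": {"series": [[0, 0, 0, 0], [0, 0, 0, 0], [0, 0, 0, 0], [0, 0, -0.01, 0], [0, 0, -0.05, 0]], "hand": 0.035}}

```text
time: 11.1
ee_pos: [0.5516, -0.0099, 0.1694]
tcp_rot: [180.0, -0.4, 179.9]
wrist_force: [1.0, 0.3, 0.5]
opening: 0.0351
grasp_force: 0.0
```

{"op": "arm_command", "data": {"series": [[0.0, 0, -0.03, 0.0], [0.01, 0.05, -0.03, 0.15], [0.03, 0.1, -0.03, 0.3], [0.05, 0.15, -0.03, 0.45], [0.065, 0.2, -0.03, 0.6]], "hand": 0.08}}

```text
time: 11.6
ee_pos: [0.497, 0.1642, 0.2033]
tcp_rot: [179.9, 0.0, 148.3]
wrist_force: [0.2, 0.2, 0.1]
opening: 0.08
grasp_force: 0.0
```

```bash
python3 - <<'E'
from h import *
for n in ("scene","top"):
    c=bot.camera(n); cv2.imwrite(f"pics/{n}1.png",c["color"])
    for t in("ring_mid","ring_lugs","disk_knob"): print(n,t,[(np.round(d["location"],1).tolist(),round(d["confidence"],2),to_z(c,d["location"],{"ring_mid":.0105,"ring_lugs":0,"disk_knob":.125}[t])[:2].round(4)) for d in bot.mark_of(n,t)])
    if n=="scene":
        u,v=proj(c,(.5533,-.0098,.115)).astype(int); cv2.imwrite("pics/c.png",cv2.resize(c["color"][v-24:v+24,u-32:u+32],(640,480),interpolation=cv2.INTER_CUBIC))
    if n=="top": 
        print("eye",to_z(c,(152.4,223.5),.021))
rel(.469,.286,.12,108)
E
```

```text
scene ring_mid [([318.5, 161.4], 0.69, array([0.4703, 0.288 ]))]
scene ring_lugs [([317.2, 162.9], 0.68, array([0.4647, 0.2898])), ([315.9, 162.4], 0.68, array([0.461 , 0.2882])), ([395.1, 190.7], 0.26, array([0.6659, 0.3852]))]
scene disk_knob [([125.3, 239.4], 0.75, array([ 0.5187, -0.2727])), ([132.9, 290.2], 0.64, array([ 0.632 , -0.3069])), ([248.0, 197.2], 0.58, array([ 0.562 , -0.0132]))]
top ring_mid [([318.2, 186.0], 0.25, array([ 0.583 , -0.1824]))]
top ring_lugs []
top disk_knob [([345.1, 241.6], 0.66, array([ 0.4255, -0.2279])), ([361.3, 194.4], 0.64, array([ 0.5453, -0.2711])), ([258.7, 188.8], 0.42, array([ 0.5545, -0.0098]))]
eye [0.46578593 0.2846298  0.021     ]
t 12.0 pos [0.4982 0.1619 0.2024] yaw 148.66 q1,q6 [18.  49.3] F [-0.4 -0.2 -0.3] M [-0.01  0.03  0.04] open 0.08 | rel [0.0895 0.0908 0.0824] turn 0.7097
```

View pics/c.png

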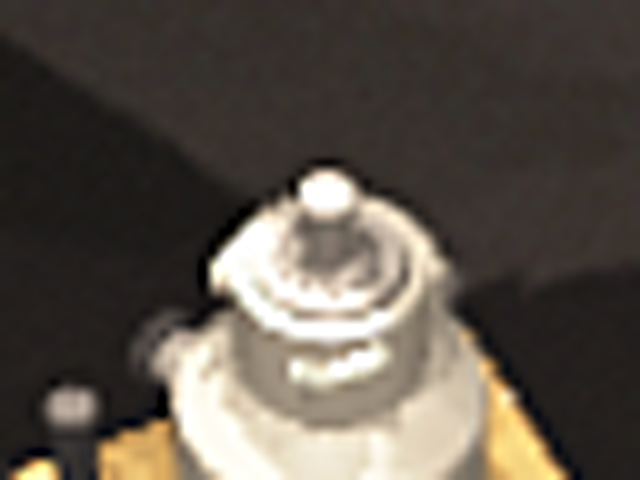

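The disk is seated level in the mouth, knob up at crop (327,190). Now to the ring at about (0.468, 0.286).

{"op": "arm_command", "data": {"series": [[0.04, 0.04, 0.03, 0.15], [0.09, 0.091, 0.06, 0.3], [0.09, 0.091, 0.08, 0.45], [0.09, 0.091, 0.1, 0.6], [0.09, 0.091, 0.12, 0.71]]}}

```text
time: 12.5
ee_pos: [0.4677, 0.2875, 0.0802]
tcp_rot: [-179.9, 0.0, 107.7]
wrist_force: [0.4, -0.4, -1.3]
opening: 0.0799
grasp_force: 0.0
```

```bash
python3 - <<'E'
from h import *
rel(.468,.286,.005,108)
c=bot.camera("scene"); u,v=proj(c,(.468,.286,.02)).astype(int); cv2.imwrite("pics/d.png",cv2.resize(c["color"][v-36:v+28,u-40:u+40],(800,640))[:600])
E
```

```text
t 12.5 pos [0.4677 0.2875 0.0802] yaw 107.74 q1,q6 [ 31.6 103.8] F [ 0.4 -0.4 -1.3] M [ 0.07  0.02 -0.03] open 0.0799 | rel [-0.0015 -0.      0.0752] turn -0.0045
```

View pics/d.png

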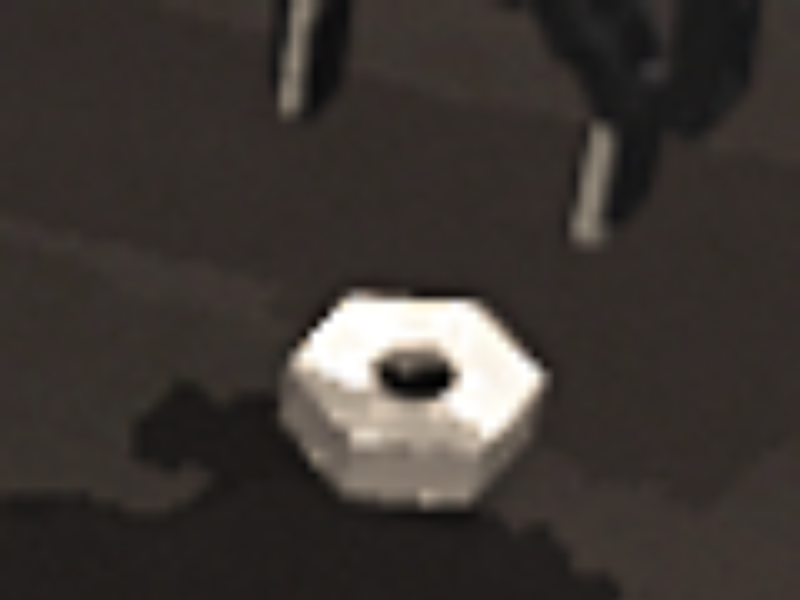

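The fingertips at crop (290,115) and (590,240) straddle the ring centred at (415,372), and the direction matches two of its flats. I'll go down and squeeze.

{"op": "arm_command", "data": {"series": [[-0.0015, 0, 0.025, 0], [-0.0015, 0, 0.045, 0], [-0.0015, 0, 0.06, 0], [-0.0015, 0, 0.07, 0], [-0.0015, 0, 0.075, 0]]}}

```text
time: 13.05
ee_pos: [0.4688, 0.2855, 0.0067]
tcp_rot: [-180.0, 0.0, 108.0]
wrist_force: [0.3, -0.3, -1.1]
opening: 0.0795
grasp_force: 0.0
```

{"op": "arm_command", "data": {"series": [[0, 0, 0, 0], [0, 0, 0, 0], [0, 0, 0, 0], [0, 0, 0, 0], [0, 0, 0, 0]], "hand": 0.05, "grip_force": 20}}

```text
time: 13.55
ee_pos: [0.4689, 0.2862, 0.0078]
tcp_rot: [179.9, -0.0, 108.0]
wrist_force: [0.2, -0.1, 3.1]
opening: 0.0607
grasp_force: 22.4
```

```bash
python3 -c "
from h import *
rel(.468,.286,.005,108)"
```

```text
t 13.55 pos [0.4689 0.2862 0.0078] yaw 108.03 q1,q6 [ 31.4 103.4] F [ 0.2 -0.1  3.1] M [-0.08  0.1   0.06] open 0.0607 | rel [ 0.0001 -0.0009  0.0028] turn 0.0005
```

{"op": "arm_command", "data": {"series": [[0, 0, 0, 0], [0, 0, -0.01, 0], [0, 0, -0.03, 0], [0, 0, -0.03, -0.15], [0, 0, -0.03, -0.3]], "hand": 0.08}}

```text
time: 14.05
ee_pos: [0.4692, 0.2863, 0.0388]
tcp_rot: [179.9, 0.0, 125.5]
wrist_force: [-0.3, -0.3, -0.3]
opening: 0.0801
grasp_force: 0.0
```

{"op": "arm_command", "data": {"series": [[0, 0, 0, -0.15], [0, 0, 0, -0.3], [0, 0, 0, -0.45], [0, 0, 0, -0.6], [0, 0, 0, -0.747]]}}

```text
time: 14.55
ee_pos: [0.4688, 0.2861, 0.038]
tcp_rot: [180.0, 0.0, 168.4]
wrist_force: [0.2, -0.7, 1.0]
opening: 0.0797
grasp_force: 0.0
```

```bash
python3 -c "
from h import *
rel(.4689,.2862,.007,168)"
```

```text
t 14.55 pos [0.4688 0.2861 0.038 ] yaw 168.36 q1,q6 [31.4 43. ] F [ 0.2 -0.7  1. ] M [-0.04  0.02  0.01] open 0.0797 | rel [-0.0001  0.0002  0.031 ] turn 0.0063
```

{"op": "arm_command", "data": {"series": [[0, 0, 0.015, 0], [0, 0, 0.025, 0], [0, 0, 0.032, 0], [0, 0, 0.032, 0], [0, 0, 0.032, 0]]}}

```text
time: 15.05
ee_pos: [0.4684, 0.2859, 0.005]
tcp_rot: [-180.0, -0.0, 167.9]
wrist_force: [0.4, -0.2, 0.8]
opening: 0.0801
grasp_force: 0.0
```

{"op": "arm_command", "data": {"series": [[0, 0, 0, 0], [0, 0, 0, 0], [0, 0, 0, 0], [0, 0, 0, 0], [0, 0, 0, 0]], "hand": 0.05, "grip_force": 40}}

```text
time: 15.55
ee_pos: [0.469, 0.2862, 0.0059]
tcp_rot: [180.0, 0.0, 168.0]
wrist_force: [0.2, -0.6, 5.2]
opening: 0.0594
grasp_force: 44.1
```

```bash
python3 -c "
from h import *
rel(.4689,.2862,.17,168)"
```

```text
t 15.55 pos [0.469  0.2862 0.0059] yaw 168.0 q1,q6 [31.4 43.4] F [ 0.2 -0.6  5.2] M [-0.03  0.14 -0.05] open 0.0594 | rel [-0.000e+00  1.000e-04 -1.641e-01] turn 0.0
```

{"op": "arm_command", "data": {"series": [[0, 0, -0.04, 0], [0, 0, -0.085, 0], [0, 0, -0.13, 0], [0, 0, -0.165, 0], [0, 0, -0.165, 0]]}}

```text
time: 16.05
ee_pos: [0.4702, 0.2869, 0.1755]
tcp_rot: [179.7, 0.3, 168.0]
wrist_force: [0.3, 0.0, -1.4]
opening: 0.06
grasp_force: 44.3
```

```bash
python3 -c "
from h import *
rel(.5533,-.0098,.17,168)"
```

```text
t 16.05 pos [0.4702 0.2869 0.1755] yaw 168.0 q1,q6 [31.4 43.4] F [ 0.3  0.  -1.4] M [-0.07  0.01 -0.04] open 0.06 | rel [-0.143  -0.273   0.0048] turn 0.0
```

{"op": "arm_command", "data": {"series": [[-0.143, -0.273, 0, -0.1], [-0.143, -0.273, 0, -0.1], [-0.143, -0.273, 0, -0.1], [-0.143, -0.273, 0, -0.1], [-0.143, -0.273, 0, -0.1]]}}

```text
time: 16.55
ee_pos: [0.5358, 0.0433, 0.1691]
tcp_rot: [-180.0, -0.1, 173.7]
wrist_force: [0.4, 1.0, -1.1]
opening: 0.0597
grasp_force: 44.3
```

```bash
python3 -c "
from h import *
rel(.5533,-.0098,.15,174)"
```

```text
t 16.55 pos [0.5358 0.0433 0.1691] yaw 173.75 q1,q6 [ 4.6 10.9] F [ 0.4  1.  -1.1] M [ 0.   -0.08 -0.03] open 0.0597 | rel [-0.0232 -0.0509  0.019 ] turn -0.0044
```

{"op": "arm_command", "data": {"series": [[-0.0232, -0.051, 0, 0], [-0.0232, -0.051, 0, 0], [-0.0232, -0.051, 0, 0], [-0.0232, -0.051, 0, 0], [-0.0232, -0.051, 0, 0]]}}

```text
time: 17.05
ee_pos: [0.5532, -0.0066, 0.1699]
tcp_rot: [180.0, -0.0, 173.8]
wrist_force: [0.8, -0.8, -1.6]
opening: 0.06
grasp_force: 44.3
```

```bash
python3 -c "
from h import *
rel(.5533,-.0098,.13,174)"
```

```text
t 17.05 pos [ 0.5532 -0.0066  0.1699] yaw 173.83 q1,q6 [-0.7  5.5] F [ 0.8 -0.8 -1.6] M [ 0.01 -0.06  0.01] open 0.06 | rel [-0.0005 -0.0032  0.0399] turn -0.0029
```

{"op": "arm_command", "data": {"series": [[0, -0.002, 0.015, 0], [0, -0.002, 0.03, 0], [0, -0.002, 0.04, 0], [0, -0.002, 0.04, 0], [0, -0.002, 0.04, 0]]}}

```text
time: 17.55
ee_pos: [0.5532, -0.0096, 0.1302]
tcp_rot: [-180.0, -0.0, 173.8]
wrist_force: [0.2, 0.3, -0.4]
opening: 0.0596
grasp_force: 44.3
```

{"op": "arm_command", "data": {"series": [[0, 0, 0, 0], [0, 0, 0.003, 0], [0, 0, 0.005, 0], [0, 0, 0.007, 0], [0, 0, 0.007, 0]]}}

```text
time: 18.05
ee_pos: [0.5532, -0.01, 0.1229]
tcp_rot: [-180.0, -0.0, 173.7]
wrist_force: [0.2, -1.0, -1.1]
opening: 0.0601
grasp_force: 44.3
```

```bash
python3 -c "
from h import *
rel(.5533,-.0098,.103,174)"
```

```text
t 18.05 pos [ 0.5532 -0.01    0.1229] yaw 173.73 q1,q6 [-1.   5.2] F [ 0.2 -1.  -1.1] M [-0.    0.02  0.04] open 0.0601 | rel [-0.0001  0.0002  0.0199] turn -0.0047
```

{"op": "arm_command", "data": {"series": [[0, 0, 0.002, 0], [0, 0, 0.004, 0], [0, 0, 0.006, 0], [0, 0, 0.007, 0], [0, 0, 0.007, 0]]}}

```text
time: 18.55
ee_pos: [0.5533, -0.01, 0.116]
tcp_rot: [-180.0, -0.0, 173.7]
wrist_force: [-0.2, 0.2, -1.1]
opening: 0.0598
grasp_force: 44.3
```

{"op": "arm_command", "data": {"series": [[0, 0, 0.001, 0], [0, 0, 0.002, 0], [0, 0, 0.003, 0], [0, 0, 0.004, 0], [0, 0, 0.0045, 0]]}}

```text
time: 19.05
ee_pos: [0.5533, -0.01, 0.1116]
tcp_rot: [-180.0, -0.0, 173.7]
wrist_force: [-0.5, -0.5, -1.2]
opening: 0.0594
grasp_force: 44.3
```

```bash
python3 -c "
from h import *
rel(.5533,-.0098,.103,174)"
```

```text
t 19.05 pos [ 0.5533 -0.01    0.1116] yaw 173.73 q1,q6 [-1.   5.2] F [-0.5 -0.5 -1.2] M [ 0.   -0.05  0.04] open 0.0594 | rel [0.     0.0002 0.0086] turn -0.0046
```

{"op": "arm_command", "data": {"series": [[0, 0, 0.001, 0], [0, 0, 0.002, 0], [0, 0, 0.0025, 0], [0, 0, 0.003, 0], [0, 0, 0.003, 0]]}}

```text
time: 19.55
ee_pos: [0.5533, -0.01, 0.1087]
tcp_rot: [-180.0, -0.0, 173.7]
wrist_force: [0.3, 0.5, 0.0]
opening: 0.0599
grasp_force: 44.3
```

```bash
python3 -c "
from h import *
rel(.5533,-.0098,.103,174)"
```

```text
t 19.55 pos [ 0.5533 -0.01    0.1087] yaw 173.74 q1,q6 [-1.   5.2] F [0.3 0.5 0. ] M [ 0.03 -0.04 -0.01] open 0.0599 | rel [0.     0.0002 0.0057] turn -0.0046
```

{"op": "arm_command", "data": {"series": [[0, 0, 0.0005, 0], [0, 0, 0.001, 0], [0, 0, 0.0015, 0], [0, 0, 0.0015, 0], [0, 0, 0.0015, 0]]}}

```text
time: 20.05
ee_pos: [0.5533, -0.01, 0.1072]
tcp_rot: [-180.0, -0.0, 173.7]
wrist_force: [-0.6, 0.7, -1.2]
opening: 0.0595
grasp_force: 44.3
```

```bash
python3 -c "
from h import *
rel(.5533,-.0098,.103,174)"
```

```text
t 20.05 pos [ 0.5533 -0.01    0.1072] yaw 173.73 q1,q6 [-1.   5.2] F [-0.6  0.7 -1.2] M [-0.02 -0.03 -0.03] open 0.0595 | rel [0.0001 0.0002 0.0042] turn -0.0046
```

Below the ridge tops with no force, so the lugs are in the gaps. On down to the disk.

{"op": "arm_command", "data": {"series": [[0, 0, 0.001, 0], [0, 0, 0.002, 0], [0, 0, 0.003, 0], [0, 0, 0.0035, 0], [0, 0, 0.004, 0]]}}

```text
time: 20.55
ee_pos: [0.5533, -0.01, 0.1031]
tcp_rot: [-180.0, -0.0, 173.7]
wrist_force: [0.5, -1.2, -1.0]
opening: 0.0598
grasp_force: 44.3
```

```bash
python3 -c "
from h import *
rel(.5533,-.0098,.103,174)"
```

```text
t 20.55 pos [ 0.5533 -0.01    0.1031] yaw 173.74 q1,q6 [-1.   5.2] F [ 0.5 -1.2 -1. ] M [ 0.05 -0.05  0.  ] open 0.0598 | rel [0.     0.0002 0.0001] turn -0.0046
```

{"op": "arm_command", "data": {"series": [[0, 0, 0.0003, 0.09], [0, 0, 0.0006, 0.18], [0, 0, 0.0008, 0.27], [0, 0, 0.001, 0.36], [0, 0, 0.001, 0.44]]}}

```text
time: 21.05
ee_pos: [0.5535, -0.01, 0.1024]
tcp_rot: [180.0, 0.0, 148.3]
wrist_force: [-0.3, -0.6, 0.1]
opening: 0.0594
grasp_force: 44.5
```

```bash
python3 -c "
from h import *
rel(.5533,-.0098,.103,174)"
```

```text
t 21.05 pos [ 0.5535 -0.01    0.1024] yaw 148.31 q1,q6 [-1.  30.7] F [-0.3 -0.6  0.1] M [-0.06 -0.04 -0.03] open 0.0594 | rel [ 0.0003  0.0001 -0.0006] turn -0.4483
```

{"op": "arm_command", "data": {"series": [[0, 0, 0.0003, 0.05], [0, 0, 0.0006, 0.1], [0, 0, 0.0009, 0.15], [0, 0, 0.0012, 0.2], [0, 0, 0.0012, 0.25]]}}

```text
time: 21.55
ee_pos: [0.5538, -0.01, 0.1017]
tcp_rot: [179.9, 0.1, 134.1]
wrist_force: [0.1, 0.2, 2.8]
opening: 0.0597
grasp_force: 44.8
```

```bash
python3 -c "
from h import *
rel(.5533,-.0098,.103,174)"
```

```text
t 21.55 pos [ 0.5538 -0.01    0.1017] yaw 134.09 q1,q6 [-1.  44.9] F [0.1 0.2 2.8] M [-0.04  0.06 -0.  ] open 0.0597 | rel [ 0.0005 -0.0002 -0.0013] turn -0.6966
```

{"op": "arm_command", "data": {"series": [[0, 0, 0.0003, 0.04], [0, 0, 0.0006, 0.08], [0, 0, 0.0009, 0.12], [0, 0, 0.001, 0.16], [0, 0, 0.001, 0.2]]}}

```text
time: 22.05
ee_pos: [0.554, -0.01, 0.1011]
tcp_rot: [179.9, 0.1, 122.7]
wrist_force: [0.8, -0.2, 5.1]
opening: 0.0598
grasp_force: 45.0
```

```bash
python3 -c "
from h import *
rel(.5533,-.0098,.103,174)"
```

```text
t 22.05 pos [ 0.554  -0.01    0.1011] yaw 122.65 q1,q6 [-1.  56.3] F [ 0.8 -0.2  5.1] M [-0.04  0.05  0.01] open 0.0598 | rel [ 0.0005 -0.0005 -0.0019] turn -0.8962
```

{"op": "arm_command", "data": {"series": [[0, 0, 0.0002, 0.03], [0, 0, 0.0004, 0.06], [0, 0, 0.0006, 0.09], [0, 0, 0.0007, 0.12], [0, 0, 0.0007, 0.15]]}}

```text
time: 22.55
ee_pos: [0.5541, -0.01, 0.1007]
tcp_rot: [179.9, 0.1, 114.1]
wrist_force: [-0.5, -0.1, 6.7]
opening: 0.0594
grasp_force: 45.1
```

```bash
python3 -c "
from h import *
rel(.5533,-.0098,.103,174)"
```

```text
t 22.55 pos [ 0.5541 -0.01    0.1007] yaw 114.08 q1,q6 [-1.  64.9] F [-0.5 -0.1  6.7] M [-0.03  0.09  0.02] open 0.0594 | rel [ 0.0005 -0.0006 -0.0023] turn -1.0458
```

{"op": "arm_command", "data": {"series": [[0, 0, 0.0001, 0.02], [0, 0, 0.0002, 0.04], [0, 0, 0.0002, 0.06], [0, 0, 0.0002, 0.08], [0, 0, 0.0002, 0.1]]}}

```text
time: 23.05
ee_pos: [0.5537, -0.0099, 0.1005]
tcp_rot: [179.9, 0.0, 108.4]
wrist_force: [-2.4, 1.2, 7.9]
opening: 0.0599
grasp_force: 45.3
```

```bash
python3 -c "
from h import *
rel(.5533,-.0098,.103,174)"
```

```text
t 23.05 pos [ 0.5537 -0.0099  0.1005] yaw 108.38 q1,q6 [-1.  70.6] F [-2.4  1.2  7.9] M [0.12 0.75 0.13] open 0.0599 | rel [ 0.0003 -0.0004 -0.0025] turn -1.1452
```

{"op": "arm_command", "data": {"series": [[0, 0, 0.0, 0.02], [0, 0, 0.0, 0.04], [0, 0, 0.0, 0.06], [0, 0, 0, 0.06], [0, 0, 0, 0.06]]}}

```text
time: 23.55
ee_pos: [0.5534, -0.0097, 0.1005]
tcp_rot: [179.9, 0.0, 105.1]
wrist_force: [-4.0, 0.6, 8.9]
opening: 0.0596
grasp_force: 45.5
```

```bash
python3 -c "
from h import *
rel(.5533,-.0098,.103,174)"
```

```text
t 23.55 pos [ 0.5534 -0.0097  0.1005] yaw 105.09 q1,q6 [-1.  73.9] F [-4.   0.6  8.9] M [0.14 0.83 1.17] open 0.0596 | rel [-0.     -0.0001 -0.0025] turn -1.2027
```

{"op": "arm_command", "data": {"series": [[0, 0, 0.0, 0.01], [0, 0, 0.0, 0.02], [0, 0, 0.0, 0.02], [0, 0, 0, 0.02], [0, 0, 0, 0.02]]}}

```text
time: 24.05
ee_pos: [0.5535, -0.0097, 0.1005]
tcp_rot: [179.9, 0.0, 104.0]
wrist_force: [-4.3, 1.2, 7.9]
opening: 0.0595
grasp_force: 45.8
```

```bash
python3 -c "
from h import *
rel(.5533,-.0098,.103,174)"
```

```text
t 24.05 pos [ 0.5535 -0.0097  0.1005] yaw 103.97 q1,q6 [-1. 75.] F [-4.3  1.2  7.9] M [0.05 0.72 1.47] open 0.0595 | rel [-0.0001 -0.0002 -0.0025] turn -1.2222
```

Torque has risen to 1.5 N m after 70° of turning, while ramp friction could give only about 0.1 N m. That is the stops, so the ring is snug. I'll ease off and let go.

{"op": "arm_command", "data": {"series": [[0, 0, -0.0003, -0.02], [0, 0, -0.0006, -0.03], [0, 0, -0.0006, -0.03], [0, 0, -0.0006, -0.03], [0, 0, -0.0006, -0.03]]}}

```text
time: 24.55
ee_pos: [0.5535, -0.0097, 0.1006]
tcp_rot: [179.9, -0.0, 105.6]
wrist_force: [-2.5, 0.6, 6.6]
opening: 0.0598
grasp_force: 45.4
```

```bash
python3 -c "
from h import *
rel(.5533,-.0098,.103,174)"
```

```text
t 24.55 pos [ 0.5535 -0.0097  0.1006] yaw 105.6 q1,q6 [-1.  73.4] F [-2.5  0.6  6.6] M [0.26 0.53 0.78] open 0.0598 | rel [-0.     -0.0002 -0.0024] turn -1.1938
```

{"op": "arm_command", "data": {"series": [[0, 0, -0.0003, 0], [0, 0, -0.0006, 0], [0, 0, -0.0009, 0], [0, 0, -0.0009, 0], [0, 0, -0.0009, 0]]}}

```text
time: 25.05
ee_pos: [0.5535, -0.0097, 0.1006]
tcp_rot: [180.0, -0.0, 105.6]
wrist_force: [-0.6, 4.0, 3.1]
opening: 0.0597
grasp_force: 45.0
```

```bash
python3 -c "
from h import *
rel(.5533,-.0098,.103,174)"
```

```text
t 25.05 pos [ 0.5535 -0.0097  0.1006] yaw 105.57 q1,q6 [-1.  73.4] F [-0.6  4.   3.1] M [ 0.78 -0.    0.81] open 0.0597 | rel [-0.0001 -0.0002 -0.0024] turn -1.1943
```

The height holds at 0.1006 while the press comes off, so the ridges are holding the ring. Its underside is 17.3 mm below the rim, as expected. Releasing.

{"op": "arm_command", "data": {"series": [[0, 0, 0, 0], [0, 0, 0, 0], [0, 0, 0, 0], [0, 0, 0, 0], [0, 0, 0, 0]], "hand": 0.08}}

```text
time: 25.55
ee_pos: [0.5533, -0.0101, 0.1006]
tcp_rot: [-180.0, 0.0, 105.5]
wrist_force: [-0.4, -0.6, 0.6]
opening: 0.0798
grasp_force: 0.0
```

{"op": "arm_command", "data": {"series": [[0, 0, -0.02, 0], [0, 0, -0.06, 0], [0, 0, -0.1, 0], [-0.04, -0.03, -0.11, 0], [-0.09, -0.08, -0.11, 0]]}}

```text
time: 26.05
ee_pos: [0.5119, -0.0997, 0.2127]
tcp_rot: [179.8, 0.1, 105.7]
wrist_force: [1.3, -0.6, -1.8]
opening: 0.08
grasp_force: 0.0
```

{"op": "arm_command", "data": {"series": [[0.05, -0.05, 0, 0], [0.1, -0.08, 0, 0], [0.15, -0.1, 0, 0], [0.2, -0.1, 0, 0], [0.2, -0.1, 0, 0]]}}

```text
time: 26.55
ee_pos: [0.3594, 0.0681, 0.211]
tcp_rot: [179.9, -0.0, 105.6]
wrist_force: [1.6, 0.3, 0.8]
opening: 0.0802
grasp_force: 0.0
```

```bash
python3 - <<'E'
from h import *
rel(.5533,-.0098,.103,174)
o=[]
for n in("scene","top"):
    c=bot.camera(n); u,v=proj(c,(.5533,-.0098,.115)).astype(int); o.append(cv2.resize(c["color"][v-28:v+28,u-28:u+28],(400,400),interpolation=cv2.INTER_CUBIC))
cv2.imwrite("pics/e.png",np.hstack(o))
E
```

```text
t 26.55 pos [0.3594 0.0681 0.211 ] yaw 105.55 q1,q6 [10.7 85.2] F [1.6 0.3 0.8] M [-0.02 -0.09  0.01] open 0.0802 | rel [-0.1271  0.1658  0.1083] turn -1.1947
```

View pics/e.png

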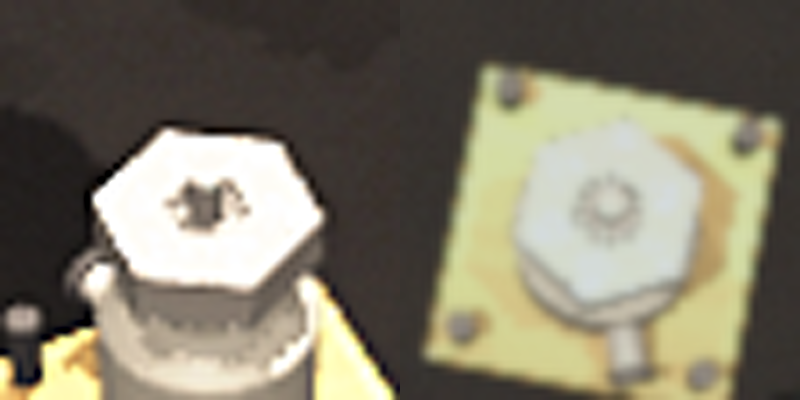

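The ring sits level on the neck in both views, with the knob in its hole at (205,200) left and (610,205) right. The arm is clear, so I'm handing in.

{"op": "arm_command", "data": {"series": [[0, 0, 0, 0], [0, 0, 0, 0], [0, 0, 0, 0], [0, 0, 0, 0], [0, 0, 0, 0]]}}

```text
time: 27.15
ee_pos: [0.3613, 0.0661, 0.2104]
tcp_rot: [-180.0, 0.0, 105.5]
wrist_force: [0.6, 0.2, -0.1]
opening: 0.0799
grasp_force: 0.0
```

```bash
python3 -c "
from workcell import bot
print(bot.job_done())"
```

```text
the job is handed in; nothing more can be done
None
```

The strainer disk is seated flat on the gasket, knob up; the hex ring is screwed down clockwise to its stops and clamps it, and the job was handed in at about 27 s with the arm clear (no verdict was returned).

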